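# Close up the hair-roller caddy with the fingertips

### The arm

A 6-joint arm with a two-finger parallel gripper is mounted at the origin on the work surface. World frame = base frame: x ahead of the robot, y to its left, z up, the work surface at z = 0. Lengths are in mm, angles in rad, forces in N, time in s.
With the tool pointing down it reaches from about 275 to 750 mm from the base axis. Payload 10.2 kg.
Tool frame: the origin (TCP) lies between the finger pads; the fingertips stand 11 mm ahead of it and the grasp point (between the pads) lies 8 mm behind it; z points along the fingers, y is the line along which they close (so a half turn about z gives the same grasp; the last joint's range is limited). The gripper opens to 85 mm and grips with 20 to 120 N. Pads are 22 mm wide; open, the fingers measure 114 mm over their backs; the gripper's body (76 mm by 85 mm) begins 54 mm behind the grasp point. The pads swing forward as they close: fully open they stand 13 mm farther back than shut.
Start: joints at [-1.48, 0.313, 1.498, -0, 1.331, -0.223], TCP at [162.042, -499.373, 242.294] pointing down, gripper open.
Joint ranges: [-2.94, 2.94], [-0.97, 2.17], [0.19, 2.56], [-1.23, 4.37], [0.02, 3.11], [-2.88, 2.88]. Speed limits (rad/s): [2.39, 2.39, 3.01, 3.14, 3.14, 3.14].

### API

Orientations are given as a unit quaternion [w, x, y, z].
In Python, from rig import sense, eyes, finish_job gives the robot as it stands.
- The arm moves only by the shell command python3 -m jog 'ROWS' [FORCE]. ROWS is JSON, a list of rows, each a list of 7 numbers: the shift along the tool's x, y, z in m, then the turn, a rotation vector about the tool's x, y, z in rad, then the finger opening in m, from 0 to 0.0854. In form: [[dx, dy, dz, rx, ry, rz, gripper], ...]. A call has 1 to 5 rows; each row shifts and turns the commanded pose from where the row before left it, along the tool's axes as they then stand; what a row does not reach is not made up. A row lasts 1/10 s, in which the tool goes at most 50 mm and 8.59 degrees, less where a joint would pass 70% of its speed; a pose out of reach is approached as far as the arm can. A call is refused whole if a number of a shift passes 0.05 or a number of a turn 0.15, either way. A call with a gripper value outside its range is refused whole. The fingers move at their own pace and stop on an object; FORCE is the grip in N (left out, the last holds). Time passes only in rows, so rows that do not move let the fingers close. It gives the time, the measured TCP pose, the force, the opening and the grip force at its end, in the units of the state.
- sense(): the state, without advancing time (a new reading comes with each control period).
- eyes.capture(name): name is "side" or "top" or "wrist"; returns the picture (420x560x3 uint8, red, green, blue); there is no depth.
- eyes.calibration(name): a dict with "fx", "fy", "cx", "cy" (pixels), "cam_to_world" (4x4, takes a point from camera to world coordinates); the wrist camera has in their place "mount" (4x4, takes a point from camera to tool coordinates, whose origin is the TCP and whose axes are the flange's). Camera axes: x right, y down, z forward; pixel columns grow to the right and rows downward; lengths in mm; the calibration is good to about 2 mm. A picture is of the moment at which its call begins: read the wrist's pose just before it. calibration takes no time and is no camera call.
- finish_job(): hands the job in; it is judged then, once.
The state is a dict: "time_s": time; "joints": joint angles; "dq": joint speeds; "tau": joint torques, N m; "eef_pos": TCP position; "ee_rot": TCP orientation; "force": force on the tool from outside, world axes, zero at the start; "wrist_torque": the same for the moment, N m; "grip_width": opening from 0.0 (shut) to 1.0 (fully open); "grip_force": force on a finger pad.
Only numpy, scipy, OpenCV 4.12 (cv2) and the standard library are available. Lean on these libraries where they do the work, as an engineer would, in place of code of your own. Each camera call takes 0.05 s, during which the arm holds its last target. There are 200 camera calls.

### The job

Close up the hair-roller caddy by pushing with the fingertips: first push its tilted-out ivory front fully shut, and then push the teal sliding cover on top all the way across until it closes the clip tray. Push the front from outside only, without touching its inside or the rollers, pick nothing up, and leave the lotion bottle, red tin, sugar skull and comb where they are. Finish with both closed and the hand clear.

Things in the scene. Friction and masses are not known exactly. Their poses are not given: they have to be found in the camera images.
- caddy: rose plastic caddy fixed to the dresser: 130 mm deep (x), 240 wide (y), 150 high. Origin: centre of its underside; z up; -x points out of its front (the ivory tilt-out panel), +y is the side towards which the cover opens. The top's +y half is a flat deck at 150 mm, under the open cover; the -y half is a sunken clip tray, hidden by the closed cover. No rails or ribs on top.
- front (a joint): angle of the ivory tilt-out front (a panel 228 mm wide, 136 mm tall, 8 mm thick), rad: 0 = upright, shut flush; grows as its top leans out towards the caddy's -x; at most 0.65. Hinged along its lower edge; a stiff hinge (about 0.13 N m: 1 to 2 N at the top edge moves it) keeps it where it is left, and it meets a firm stop at 0.
- front_hinge (a point): point on the hinge line of the front, mid-width: 65 mm to -x of the caddy's origin, 10 mm above the dresser top. The hinge line runs along the caddy's y.
- front_edge (a point): middle of the top outer edge of the front: 136 mm from the hinge line along the panel, on its outer face (8 mm out from the hinge line, to -x when shut). Its frame tilts with the front.
- bin: the pink inner side of the front with its 60 mm deep bin and six upright rollers (30 mm across), which tilts with the front: not to be touched. Origin on the hinge line, mid-width, axes as the caddy's when the front is shut. It covers the front's inner face to within 4 mm of its top edge.
- cover (a joint): position of the teal sliding cover, m: 0 = closed over the clip tray (firm stop), grows as it slides towards the caddy's +y, at most 0.100. It slides along the caddy's y with about 1.2 N of friction and stays where it is left.
- cover_edge (a point): middle of the top edge of the cover's trailing (+y) end face, which is pushed towards -y to close it. The cover is a block 100 mm (caddy x) by 114 mm (y) by 20 mm tall, its underside 1.5 mm above the deck; this point lies 10 mm to +x of the caddy's origin, 171.5 mm above the dresser, at caddy y = -3 mm + the joint's value.
- lotion: clear pump-top lotion bottle, 58 mm across, 171 mm tall, its nozzle reaching 35 mm from the axis; loose bystander. Origin: centre of its underside.
- tin: red enamel tin with twist cap, 64 mm across, 82 mm tall; loose bystander. Origin: centre of its underside.
- skull: painted clay sugar-skull figurine, 64 mm across, 83 mm tall; loose bystander. Origin: centre of its underside.
- comb: flat aluminium comb, 180 mm long (its x), 32 mm wide, 5 mm thick; loose bystander lying on the dresser. Origin: centre of its underside.

How it is judged (in metres and radians):
On the way, in this order (a step that is already met when the one before it is completed fails the run):
1. the tilt-out front is pushed shut while the cover is still open (value of joint front below 0.05 rad), for 0.2 s.
2. then the cover is pushed closed, the front still shut (value of joint front below 0.05 rad and value of joint cover below 0.006 m), for 0.2 s.
At the end, for the whole second after the job is handed in: The front stands shut within 0.05 rad (about 7 mm at its top edge) and the cover is closed within 6 mm, both at rest; the lotion bottle, tin, skull and comb stand or lie within 15 mm of where they began and within 0.3 rad of upright (the comb: of level) (all of step 2 and velocity of joint front between -0.05 and 0.05 rad/s and velocity of joint cover between -0.01 and 0.01 m/s and distance of each of lotion, tin, skull, comb from where it was at the start of the episode below 0.015 m and angle between each of lotion, tin, skull, comb's own z axis and vertical below 0.3 rad); the robot touches nothing.
It fails at once if the lotion bottle is lifted, shoved more than 15 mm or tipped (distance of lotion from where it was at the start of the episode above 0.015 m or angle between lotion's own z axis and vertical above 0.3 rad).
It fails at once if the red tin is lifted, shoved more than 15 mm or tipped (distance of tin from where it was at the start of the episode above 0.015 m or angle between tin's own z axis and vertical above 0.3 rad).
It fails at once if the sugar skull is lifted, shoved more than 15 mm or tipped (distance of skull from where it was at the start of the episode above 0.015 m or angle between skull's own z axis and vertical above 0.3 rad).
It fails at once if the comb is lifted, shoved more than 15 mm or tipped (distance of comb from where it was at the start of the episode above 0.015 m or angle between comb's own z axis and vertical above 0.3 rad).
It fails at once if the robot presses on the rollers or the inside of the tilt-out front (more than 1 N) (contact force between bin and the arm above 1 N or contact force between bin and the fingers above 1 N).
It also fails if it takes over 42 s, if anything falls off the work surface, if the arm or the gripper's body presses on something with over 40 N, if the wrist force passes 120 N, or if a joint passes its speed limit or range.

## Working session

There is one attempt and no reset: what is moved stays moved. The work goes in short steps, Python scripts to look and compute and a shell command to move; the robot and the scene stay as the last step left them, time stands still between calls to the robot, and variables do not carry over. Pictures are saved under pics/ and viewed, at most 10 in all, crops included, and the job is handed in when it is done.

```bash
mkdir -p pics; python3 - <<'E'
from rig import sense, eyes
import cv2, numpy as np
s=sense();print(s['time_s'],s['eef_pos'],s['ee_rot'],s['grip_width'])
for n in('top','side'):
    cv2.imwrite(f'pics/{n}0.png',eyes.capture(n)[:,:,::-1]);c=eyes.calibration(n);print(n,c['fx'],c['cx'],c['cy'],np.round(c['cam_to_world'],3).tolist())
E
```

```text
0.0 [ 162.01642046 -499.11413208  241.75675124] [-6.31635305e-04  9.87716926e-01  1.56252589e-01  5.67891637e-05] 0.9995525977934786
top 416.92623116305634 286.95621163239736 206.00756320346838 [[-0.026, -0.994, 0.11, 489.862], [-0.999, 0.028, 0.018, -82.248], [-0.021, -0.11, -0.994, 1072.749], [0.0, 0.0, 0.0, 1.0]]
side 383.50431642408313 282.6027839144705 209.9690007661311 [[0.945, -0.18, 0.273, 343.731], [-0.326, -0.48, 0.814, -816.426], [-0.016, -0.859, -0.512, 607.543], [0.0, 0.0, 0.0, 1.0]]
```

View pics/top0.png

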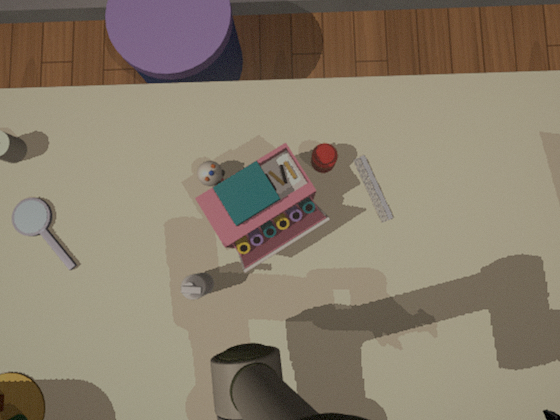

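View pics/side0.png

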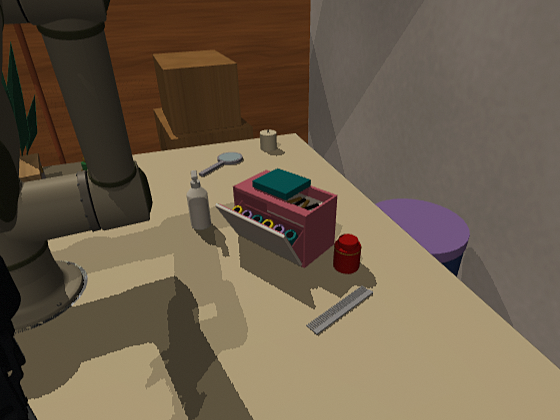

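The top view shows the teal cover around (247,193), the skull at (210,172), the lotion at (195,287), the tin at (324,157) and the comb at (374,188). The ivory front edge runs from (247,270) to (327,218). The side view agrees, with the front leaning out. Next I measure the cover, the front edge and the bystanders.

```bash
cat > h.py <<'E'
import cv2, numpy as np
from rig import sense, eyes
def ray(c,u,v,z):
    M=np.array(c['cam_to_world']);d=M[:3,:3]@np.array([(u-c['cx'])/c['fx'],(v-c['cy'])/c['fy'],1]);o=M[:3,3]
    return (o+d*(z-o[2])/d[2])
def proj(c,p):
    q=np.linalg.inv(np.array(c['cam_to_world']))@np.r_[p,1];return np.round([c['fx']*q[0]/q[2]+c['cx'],c['fy']*q[1]/q[2]+c['cy']],1)
def teal(im,roi):
    h=cv2.cvtColor(im,cv2.COLOR_RGB2HSV);m=cv2.inRange(h,(80,120,40),(100,255,255))
    k=np.zeros_like(m);x0,y0,x1,y1=roi;k[y0:y1,x0:x1]=m[y0:y1,x0:x1]
    k=cv2.morphologyEx(k,cv2.MORPH_OPEN,np.ones((3,3)))
    return max(cv2.findContours(k,0,cv2.CHAIN_APPROX_NONE)[0],key=cv2.contourArea)
E
python3 - <<'E'
from h import *
c=eyes.calibration('top');im=cv2.imread('pics/top0.png')[:,:,::-1].copy()
t=teal(im,(200,140,300,240))
w=np.array([ray(c,u,v,171.5)[:2] for u,v in t[:,0]],np.float32)
r=cv2.minAreaRect(w);print('cover',r);print(cv2.boxPoints(r))
b=cv2.boxPoints(r)
cs=eyes.calibration('side');ims=cv2.imread('pics/side0.png')[:,:,::-1].copy()
ts=teal(ims,(240,160,325,210))
w2=np.array([ray(cs,u,v,171.5)[:2] for u,v in ts[:,0]],np.float32)
print('side cover box px',ts[:,0].min(0),ts[:,0].max(0));print([proj(cs,[*p,171.5]).tolist() for p in b])
# caddy frame from long-side
e=[b[i]-b[i-1] for i in range(4)];l=max(e,key=np.linalg.norm);l=l*np.sign(l[1]);print('y axis yaw',np.arctan2(-l[0],l[1]))
print('skull',ray(c,209,173,45),'lotion',ray(c,194,287,165),'tin',ray(c,324,156,80),'comb',ray(c,374,188,3))
a=cv2.resize(im[130:310,170:350],None,fx=3.3,fy=3.3,interpolation=cv2.INTER_CUBIC);cv2.imwrite('pics/c.png',a[:,:,::-1])
E
```

```text
cover ((624.9274291992188, -2.2868919372558594), (22.84192657470703, 36.420143127441406), 6.567015171051025)
[[611.49884   14.497539]
 [615.664    -21.683645]
 [638.356    -19.071323]
 [634.19086   17.109861]]
side cover box px [255 169] [307 193]
[[278.2, 181.4], [284.4, 187.3], [292.7, 185.4], [286.3, 179.6]]
y axis yaw 0.114615016
skull [693.02956694 130.39457394  45.        ] lotion [420.84878398 139.25373996 165.        ] tin [ 719.6365184  -156.85728362   80.        ] comb [ 649.29509212 -288.5290407     3.        ]
```

View pics/c.png

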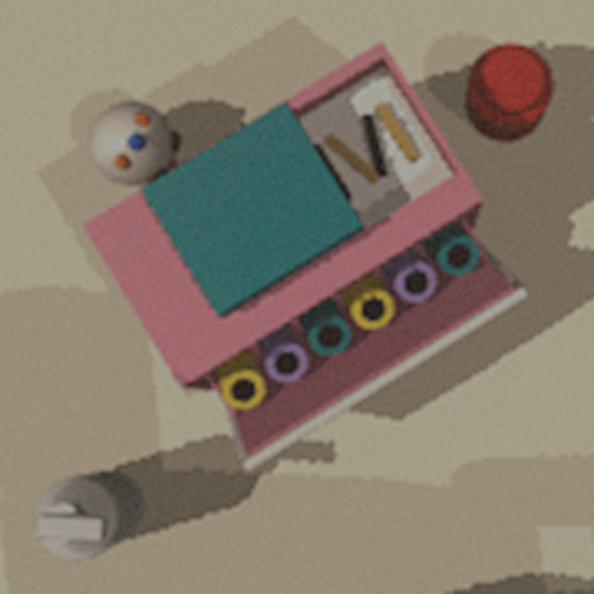

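The crop shows the cover corners at (145,193), (290,105), (362,230) and (222,315). The front's edge runs from (245,467) to (525,292). The skull lies just past the back +y corner of the caddy. The colour mask was too tight, so I smooth first.

```bash
sed -i 's/h=cv2.cvtColor(im,/h=cv2.cvtColor(cv2.medianBlur(im,5),/; s/(80,120,40),(100,255,255)/(76,70,30),(104,255,255)/' h.py
python3 - <<'E'
from h import *
c=eyes.calibration('top');im=cv2.imread('pics/top0.png')[:,:,::-1].copy()
t=teal(im,(205,150,285,228))
w=np.array([ray(c,u,v,171.5)[:2] for u,v in t[:,0]],np.float32)
r=cv2.minAreaRect(w);print('cover',r);b=cv2.boxPoints(r)
cs=eyes.calibration('side');ims=cv2.imread('pics/side0.png')[:,:,::-1].copy()
ts=teal(ims,(245,160,325,205))
print('side px',ts[:,0].min(0),ts[:,0].max(0),[proj(cs,[*p,171.5]).tolist() for p in b])
g=lambda x,y,z:ray(c,x/3.3+170-.35,y/3.3+130-.35,z)
cc=[g(*p,171.5)[:2] for p in((145,193),(290,105),(362,230),(222,315))];print('hand corners',np.round(cc,1).tolist())
yv=cc[0]-cc[1]+cc[3]-cc[2];yv/=np.linalg.norm(yv);xv=np.array([yv[1],-yv[0]]);print('yaw',np.arctan2(xv[1],xv[0]),'sizes',[np.linalg.norm(cc[i]-cc[i-1]) for i in range(4)])
E0=(cc[0]+cc[3])/2;print('cover_edge',E0)
# deck corners of caddy at z=150 (crop): back-left hidden; use 85,225 / 185,388 / 482,203 /382,43
k=np.array([g(*p,150)[:2] for p in((85,225),(185,388),(482,203),(382,43))])
for p in k: print('deck corner',p.round(1))
o=(k[0]+k[2]+k[1]+k[3])/4;print('origin',o,'cover_edge in caddy',(E0-o)@xv,(E0-o)@yv,[( (p-o)@xv).round(1) for p in k],[((p-o)@yv).round(1) for p in k])
for z in(115,125,130,135):
  f=[g(*p,z)[:2] for p in((245,467),(525,292))];print(z,[((p-o)@xv).round(1) for p in f],[((p-o)@yv).round(1) for p in f])
for n,p,z in(('skull',(135,143),45),('lotion',(85,520),150),('tin',(510,75),80)):
  q=g(*p,z)[:2];print(n,q,((q-o)@xv).round(),((q-o)@yv).round())
E
```

```text
cover ((622.8910522460938, 21.52928924560547), (100.36267852783203, 115.68705749511719), 30.248003005981445)
side px [253 169] [310 199] [[251.6, 180.0], [286.1, 193.6], [311.4, 179.1], [277.5, 167.3]]
hand corners [[634.0, 94.3], [690.6, -3.3], [605.1, -49.4], [551.4, 44.0]]
yaw 0.5238915286374948 sizes [np.float64(96.70153634536095), np.float64(112.83590769692483), np.float64(97.1583027004856), np.float64(107.74738832855877)]
cover_edge [592.7180181   69.12503276]
deck corner [616.6 139.6]
deck corner [504.6  72.4]
deck corner [ 624.  -130.3]
deck corner [736.9 -65.4]
origin [620.52854812   4.05893502] cover_edge in caddy 8.468990133283413 70.25168226252246 [np.float64(64.4), np.float64(-66.2), np.float64(-64.2), np.float64(66.0)] [np.float64(119.3), np.float64(117.2), np.float64(-118.1), np.float64(-118.4)]
115 [np.float64(-131.2), np.float64(-129.6)] [np.float64(114.1), np.float64(-114.5)]
125 [np.float64(-131.4), np.float64(-129.9)] [np.float64(112.9), np.float64(-113.4)]
130 [np.float64(-131.6), np.float64(-130.0)] [np.float64(112.2), np.float64(-112.9)]
135 [np.float64(-131.7), np.float64(-130.2)] [np.float64(111.6), np.float64(-112.3)]
skull [692.95532678 126.46203452] 124.0 70.0
lotion [419.14727552 139.81709286] -106.0 218.0
tin [ 728.57806014 -157.6473406 ] 13.0 -194.0
```

Checks agree: the cover measures 100x116 mm, the deck 130x237 mm, yaw is about 0.525 and the caddy origin is near (620,4). The front is at about 0.44 rad with its edge at z≈130, and the cover is at about 0.073 m. I close the fingers, turn to the caddy's yaw so that tool x = caddy x and tool y = -caddy y, and go to a point outside the front.

```bash
cat > st.py <<'E'
from h import *
from scipy.spatial.transform import Rotation as R
s=sense();q=s['ee_rot'];M=R.from_quat([q[1],q[2],q[3],q[0]]).as_matrix();o=np.array([620.5,4.06]);yw=.525
x=np.array([np.cos(yw),np.sin(yw)]);y=np.array([-x[1],x[0]]);d=np.array(s['eef_pos'][:2])-o
F=np.array(s['force'])
print('t',s['time_s'],'caddy xy',(d@x).round(1),(d@y).round(1),'z',round(s['eef_pos'][2],1),'toolyaw',round(np.arctan2(M[1,0],M[0,0]),3),'down',M[:,2].round(3),'Fcaddy',(F[:2]@x).round(2),(F[:2]@y).round(2),F[2].round(2),'grip',round(s['grip_width'],2))
E
python3 -m jog '[[0,0,0,0,0,-0.105,0],[0,0,0,0,0,-0.106,0],[0.033,-0.0137,0,0,0,0,0],[0.033,-0.0137,0,0,0,0,0],[0.033,-0.0137,0,0,0,0,0]]'
python3 -m jog '[[0.033,-0.0137,0,0,0,0,0],[0.033,-0.0137,0,0,0,0,0],[0.033,-0.0137,0,0,0,0,0],[0.033,-0.0137,0,0,0,0,0],[0.033,-0.0137,0,0,0,0,0]]'
python3 st.py
```

```text
time_s: 0.6
eef_pos: [227.6, -413.0, 241.9]
ee_rot: [-0.0, 0.966, 0.259, 0.0]
force: [1.0, -0.8, 0.6]
grip_width: 0.144
grip_force: 0.0
time_s: 1.1
eef_pos: [336.2, -270.9, 242.1]
ee_rot: [-0.0, 0.966, 0.259, -0.0]
force: [-0.3, -0.5, -0.5]
grip_width: 0.0
grip_force: 0.0
t 1.1 caddy xy -383.8 -95.4 z 242.1 toolyaw 0.525 down [-0.  0. -1.] Fcaddy -0.51 -0.27 -0.54 grip 0.0
```

```bash

python3 -m jog '[[0.043,-0.019,0,0,0,0,0],[0.043,-0.019,0,0,0,0,0],[0.043,-0.019,0,0,0,0,0],[0.043,-0.019,0,0,0,0,0],[0.040,-0.019,0,0,0,0,0]]' >/dev/null
python3 -m jog '[[0,0,0.03,0,0,0,0],[0,0,0.03,0,0,0,0],[0,0,0.03,0,0,0,0],[0,0,0.03,0,0,0,0],[0,0,0,0,0,0,0]]'
python3 st.py; python3 -c "
from h import *
cv2.imwrite('pics/s1.png',cv2.resize(eyes.capture('side')[100:300,130:400],None,fx=2.5,fy=2.5)[:,:,::-1])"
```

```text
time_s: 2.1
eef_pos: [469.6, -83.0, 119.2]
ee_rot: [-0.002, 0.966, 0.259, -0.003]
force: [-0.9, 0.6, 0.0]
grip_width: 0.0
grip_force: 0.0
t 2.1 caddy xy -174.2 0.3 z 119.2 toolyaw 0.525 down [-0.007  0.003 -1.   ] Fcaddy -0.43 0.97 0.01 grip 0.0
```

View pics/s1.png

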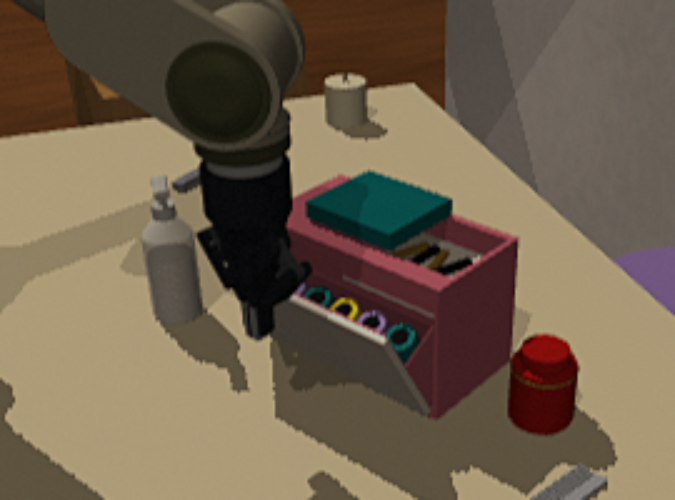

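The picture shows the closed fingertips at (258,325), just outside the middle of the front's top edge, clear of the lotion at (172,260). I push in small steps and watch the force.

```bash

python3 -m jog '[[0.012,0,0,0,0,0,0],[0.010,0,0,0,0,0,0],[0.008,0,0,0,0,0,0],[0.008,0,0,0,0,0,0],[0.008,0,0,0,0,0,0]]' ; python3 st.py
python3 -m jog '[[0.008,0,0,0,0,0,0],[0.008,0,0,0,0,0,0],[0.008,0,0,0,0,0,0],[0.006,0,0,0,0,0,0],[0.004,0,0,0,0,0,0]]' >/dev/null; python3 st.py
```

```text
time_s: 2.65
eef_pos: [512.0, -60.4, 122.6]
ee_rot: [0.0, 0.966, 0.26, 0.0]
force: [-1.8, -0.6, 1.1]
grip_width: 0.0
grip_force: 0.9
t 2.65 caddy xy -126.2 -1.4 z 122.6 toolyaw 0.525 down [ 0. -0. -1.] Fcaddy -1.92 0.37 1.07 grip 0.0
t 3.15 caddy xy -92.4 -1.3 z 122.2 toolyaw 0.525 down [ 0.  0. -1.] Fcaddy -1.6 0.12 1.01 grip 0.0
```

```bash

python3 -m jog '[[0.003,0,0,0,0,0,0],[0.003,0,0,0,0,0,0],[0.001,0,0,0,0,0,0],[0.001,0,0,0,0,0,0],[0,0,0,0,0,0,0]]' >/dev/null; python3 st.py
python3 -m jog '[[0.001,0,0,0,0,0,0],[0.001,0,0,0,0,0,0],[0,0,0,0,0,0,0]]' >/dev/null; python3 st.py
```

```text
t 3.65 caddy xy -85.0 -1.4 z 122.3 toolyaw 0.525 down [ 0.  0. -1.] Fcaddy 0.52 -1.1 0.06 grip 0.0
t 3.95 caddy xy -82.9 -1.4 z 122.3 toolyaw 0.525 down [ 0.  0. -1.] Fcaddy 0.19 0.59 0.02 grip -0.0
```

```bash
for i in 1 2; do
python3 -m jog '[[0.001,0,0,0,0,0,0],[0.001,0,0,0,0,0,0],[0,0,0,0,0,0,0]]' >/dev/null; python3 st.py; done; python3 -c "
from h import *
a=eyes.capture('side')[140:280,190:370];b=eyes.capture('top')[130:310,170:350]
cv2.imwrite('pics/s2.png',np.hstack([cv2.resize(a,(450,350)),cv2.resize(b,(350,350))])[:,:,::-1])"
```

```text
t 4.25 caddy xy -82.2 -1.4 z 122.3 toolyaw 0.525 down [-0.003 -0.001 -1.   ] Fcaddy -10.57 -0.31 5.6 grip 0.0
t 4.55 caddy xy -82.0 -1.4 z 122.3 toolyaw 0.525 down [-0.008 -0.003 -1.   ] Fcaddy -23.25 -0.07 10.69 grip -0.0
```

View pics/s2.png

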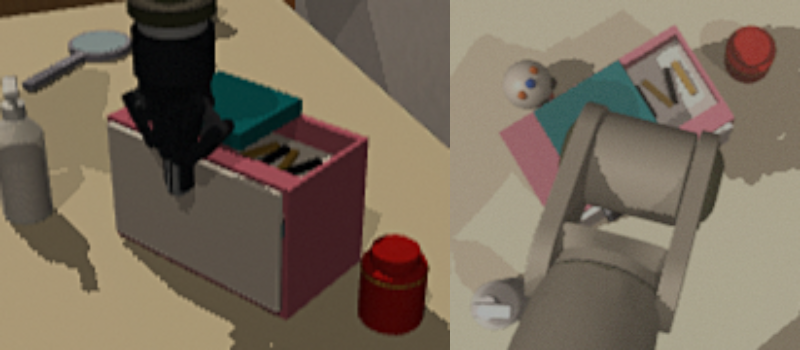

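The side view shows the ivory front flush with the caddy and 23 N of contact force says it is at the firm stop. I retreat straight back, then lift.

```bash

python3 -m jog '[[-0.02,0,0,0,0,0,0],[-0.03,0,0,0,0,0,0],[0,0,-0.04,0,0,0,0],[0,0,-0.04,0,0,0,0],[0,0,-0.04,0,0,0,0]]' >/dev/null; python3 st.py; python3 -c "
from rig import sense;print(sense()['joints'])"
```

```text
t 5.15 caddy xy -129.2 -1.2 z 243.9 toolyaw 0.525 down [ 0.  0. -1.] Fcaddy 0.73 0.88 0.41 grip 0.0
[-3.49418261e-01  2.85168094e-01  1.53059739e+00  1.99637427e-04
  1.32565419e+00  6.96822560e-01]
```

```bash

python3 -m jog '[[0.035,-0.030,0,0,0,0,0],[0.035,-0.030,0,0,0,0,0],[0.035,-0.030,0,0,0,0,0],[0.034,-0.030,0,0,0,0,0],[0,0,0,0,0,-0.14,0]]' >/dev/null
python3 -m jog '[[0,0,0,0,0,-0.143,0],[0,0,0,0,0,-0.143,0],[0,0,0,0,0,-0.143,0],[0,0,0,0,0,-0.143,0],[0,0,0,0,0,-0.143,0]]' >/dev/null
python3 -m jog '[[0,0,0,0,0,-0.143,0],[0,0,0,0,0,-0.143,0],[0,0,0,0,0,-0.143,0],[0,0,0,0,0,-0.143,0],[0,0,0,0,0,-0.143,0]]' >/dev/null
python3 st.py
```

```text
t 6.65 caddy xy 10.1 118.7 z 242.2 toolyaw 2.101 down [ 0.  0. -1.] Fcaddy 0.62 0.18 -0.03 grip 0.0
```

```bash

python3 -m jog '[[0,0,0.025,0,0,0,0],[0,0,0.025,0,0,0,0],[0,0,0.016,0,0,0,0],[0,0,0.007,0,0,0,0],[0,0,0,0,0,0,0]]' >/dev/null;python3 st.py;  python3 -c "
from h import *
a=eyes.capture('side')[120:260,190:370];b=eyes.capture('top')[130:310,170:350]
cv2.imwrite('pics/s3.png',np.hstack([cv2.resize(a,(450,350)),cv2.resize(b,(350,350))])[:,:,::-1])"
```

```text
t 7.15 caddy xy 9.9 118.8 z 168.8 toolyaw 2.095 down [-0.001  0.    -1.   ] Fcaddy -0.88 -0.74 -0.06 grip -0.0
```

View pics/s3.png

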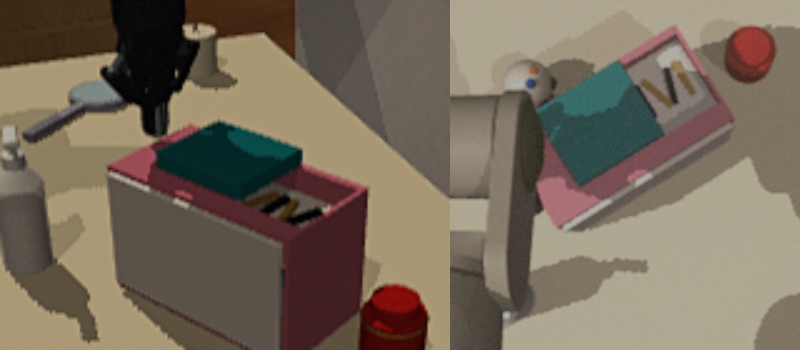

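The front has stayed shut. The fingertips are behind the cover's trailing end, at about (155,135) in the left half. I push along caddy -y, which is tool -x.

```bash

python3 -m jog '[[-0.015,0,0,0,0,0,0],[-0.012,0,0,0,0,0,0],[-0.008,0,0,0,0,0,0],[-0.008,0,0,0,0,0,0],[-0.008,0,0,0,0,0,0]]' >/dev/null;python3 st.py
python3 -m jog '[[-0.008,0,0,0,0,0,0],[-0.008,0,0,0,0,0,0],[-0.008,0,0,0,0,0,0],[-0.008,0,0,0,0,0,0],[-0.008,0,0,0,0,0,0]]' >/dev/null;python3 st.py
```

```text
t 7.75 caddy xy 10.0 66.9 z 169.4 toolyaw 2.094 down [ 0.  0. -1.] Fcaddy 0.67 0.91 0.68 grip 0.0
t 8.25 caddy xy 9.9 27.0 z 169.3 toolyaw 2.095 down [-0.  0. -1.] Fcaddy 1.21 0.87 0.5 grip 0.0
```

```bash

python3 -m jog '[[-0.005,0,0,0,0,0,0],[-0.005,0,0,0,0,0,0],[-0.004,0,0,0,0,0,0],[-0.002,0,0,0,0,0,0],[0,0,0,0,0,0,0]]' >/dev/null;python3 st.py
for i in 1 2; do python3 -m jog '[[-0.001,0,0,0,0,0,0],[-0.001,0,0,0,0,0,0],[0,0,0,0,0,0,0]]' >/dev/null;python3 st.py; done
```

```text
t 8.75 caddy xy 9.8 11.3 z 169.2 toolyaw 2.095 down [-0. -0. -1.] Fcaddy 0.22 0.51 -0.66 grip -0.0
t 9.05 caddy xy 9.8 9.7 z 169.3 toolyaw 2.095 down [-0. -0. -1.] Fcaddy -0.46 0.89 0.03 grip 0.0
t 9.35 caddy xy 9.9 7.5 z 169.3 toolyaw 2.095 down [-0. -0. -1.] Fcaddy -0.43 0.58 0.21 grip 0.0
```

```bash

for i in 1 2; do python3 -m jog '[[-0.001,0,0,0,0,0,0],[-0.001,0,0,0,0,0,0],[0,0,0,0,0,0,0]]' >/dev/null;python3 st.py; done
```

```text
t 9.65 caddy xy 9.9 7.1 z 169.3 toolyaw 2.095 down [-0.002  0.002 -1.   ] Fcaddy -0.92 8.66 2.88 grip 0.0
t 9.95 caddy xy 9.9 7.0 z 169.2 toolyaw 2.096 down [-0.005  0.005 -1.   ] Fcaddy -2.12 16.97 5.55 grip -0.0
```

The force rose to 17 N at tool y = 7, so the cover is at its firm stop, where I expected it. I back off, lift and check.

```bash

python3 -m jog '[[0.015,0,0,0,0,0,0],[0.02,0,0,0,0,0,0],[0,0,-0.04,0,0,0,0],[0,0,-0.04,0,0,0,0],[0,0,-0.04,0,0,0,0]]' >/dev/null
python3 -m jog '[[0.03,0,-0.03,0,0,0,0],[0.04,0,0,0,0,0,0],[0.04,0,0,0,0,0,0],[0.03,0,0,0,0,0,0],[0,0,0,0,0,0,0]]' >/dev/null
python3 st.py;  python3 -c "
from h import *
a=eyes.capture('side')[140:340,190:390];b=eyes.capture('top')[130:310,170:400]
cv2.imwrite('pics/s4.png',np.hstack([cv2.resize(a,(350,350)),cv2.resize(b,(447,350))])[:,:,::-1])"
```

```text
t 10.95 caddy xy 10.2 181.8 z 320.1 toolyaw 2.098 down [ 0.002  0.    -1.   ] Fcaddy 0.25 -0.65 0.15 grip -0.0
```

View pics/s4.png

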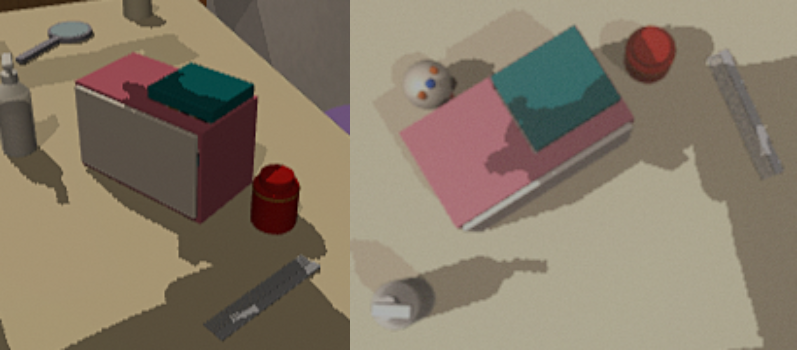

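The front is flush, the cover fully hides the tray, the bystanders have not moved, and the hand is clear.

```bash
python3 -c "
from rig import finish_job;print(finish_job())"
```

```text
the job is handed in; nothing more can be done
None
```

I pushed the front shut, then pushed the cover closed, each to its firm stop; the final pictures show both closed, the lotion, tin, skull and comb unmoved and the hand clear, and I handed the job in at about 11 s (no verdict was returned).

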